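# Close the jar of preserved lemons fingertip-tight

### The job

Finish packing the preserving jar: lift the funnel off its mouth and stand it on its spout on the worktop, put the last lemon into the jar, then set the metal lid level on the mouth and screw it down clockwise until it is fingertip-tight: stop when the turning resistance has clearly risen and the rubber seal is lightly squeezed, without cranking on and crushing it. Let go at the end and leave the other things standing.

Things in the scene. Friction and masses are not known exactly. Their poses are not given: they have to be found in the camera images.
- jar: Glass preserving jar, 118 mm wide, fixed to the worktop on a round rubber mat; three lemons lie in it. Origin: centre of its underside, z up. Seal top 126 mm up, clear bore 83 mm. Outside the neck three thread ramps start at 0, 120 and 240 deg from the jar's x axis and fall clockwise (seen from above) over 77 deg at 6 mm per rad, to a stop; between them are 43 deg gaps.
- jar_mouth (a point): Centre of the jar's mouth, level with the top of the black rubber seal ring (83 mm inside, 95 mm outside diameter), 126 mm above the worktop. The seal is springy, about 10 N per mm pressed straight down; squeezing it more than 4 mm crushes it.
- lid: Silvery metal lid, 120 mm wide, skirt 22 mm deep inside, with a black fluted round grip on top; lies skirt down. Origin: centre of the skirt's lower edge, z up. On the seal its origin is 104 mm above the jar's. Inside the skirt, 4 mm above its edge, three lugs at 0, 120, 240 deg from the lid's x axis drop through the ramp gaps. 0.1 to 0.25 kg.
- lid_grip (a point): On the lid's axis at mid-height of the round grip: 56 mm diameter, from 27 to 60 mm above the skirt's edge, this point 43.5 mm above it. With lugs in the gaps the lid turns freely until they bear under the ramps, 0.3 rad past the ramp starts; then it sinks 6 mm per rad, torque rising 0.15 to 0.3 N m per mm. Fingertip-tight is 0.35 to 0.65 N m, 0.3 to 0.6 rad further on.
- funnel: White canning funnel, 88 mm tall, bowl 112 mm wide, spout 54 mm; stands on the jar by a flat 100 mm collar 44 mm above the spout's end. Origin: centre of the spout's lower end, z up; x axis points to its tab. About 0.12 kg; it can stand upright on its spout.
- funnel_tab (a point): Centre of the funnel's upright tab: 32 mm along the funnel's x (radial), 10 mm thick along its y, 26 mm tall; 70 mm out from the funnel's axis, 83 mm above the spout's end.
- lemon: Lemon, 71 mm long (its x axis), 53 mm wide (y), 51 mm high (z), on the worktop; too wide for the funnel's spout. Origin: centre of its underside. 0.06 to 0.12 kg.
- lemon_center (a point): Middle of the lemon, 25.5 mm above its origin. It may be let fall into the jar from the mouth; inside it comes to rest below the seal.
- salt_jar: Bystander: white lidded ceramic canister, 87 mm wide, 110 mm tall, origin under its centre.
- spice_a: Bystander: spice jar with a dark cap, 44 mm wide, 96 mm tall, origin under its centre.

How it is judged (in metres and radians):
On the way, in this order (a step that is already met when the one before it is completed fails the run):
1. the funnel stands on its spout on the worktop, clear of the jar (height (world z) of funnel below 0.02 m and angle between funnel's own z axis and vertical below 0.15 rad and horizontal distance between funnel and jar above 0.1 m and linear speed of funnel below 0.03 m/s), for 0.2 s.
2. the lemon is in the jar, below the seal (horizontal distance between lemon_center and jar below 0.045 m and height (world z) of lemon_center below 0.1 m), for 0.2 s.
3. the lid sits level on the mouth (horizontal distance between lid and jar below 0.006 m and angle between lid's own z axis and vertical below 0.06 rad and z of lid in the frame of jar below 0.106 m), for 0.1 s.
At the end, for the whole second after the job is handed in: Funnel upright on its spout on the worktop, 100 mm or more from the jar's axis; lemon in the jar below the seal; lid level (3 deg) and centred (6 mm), screwed down so that it squeezes the seal about 1 to 4 mm, its origin 99.8 to 102.9 mm above the jar's; all at rest (all of step 1 and all of step 2 and all of step 3 and z of lid in the frame of jar between 0.0998 and 0.1029 m and linear speed of lid below 0.02 m/s); the robot touches nothing.
It fails at once if the seal is crushed: the lid on the jar goes down more than 4.5 mm below first touch (horizontal distance between lid and jar below 0.02 m and z of lid in the frame of jar below 0.0995 m).
It fails at once if the salt canister is knocked over or pushed away (distance of salt_jar from where it was at the start of the episode above 0.03 m or angle between salt_jar's own z axis and vertical above 0.3 rad).
It fails at once if the spice jar is knocked over or pushed away (distance of spice_a from where it was at the start of the episode above 0.03 m or angle between spice_a's own z axis and vertical above 0.3 rad).
It also fails if it takes over 64 s, if anything falls off the work surface, if the arm or the gripper's body presses on something with over 40 N, if the wrist force passes 120 N, or if a joint passes its speed limit or range.

### The arm

A 7-joint arm with a two-finger parallel gripper is mounted at the origin on a cart in front of the work surface, level with it; the furniture and walls round the work are solid. World frame = base frame: x ahead of the robot, y to its left, z up, the work surface at z = 0. Lengths are in mm, angles in rad, forces in N, time in s.
With the tool pointing down it reaches from about 400 to 875 mm from the base axis. Payload 19.3 kg.
Tool frame: the origin (TCP) lies at the very end of the fingers, on their centre line; the grasp point (between the pads) lies 19 mm behind it (grip_point_offset is the z of the grasp point in the tool frame, in mm); z points along the fingers, y is the line along which they close (so a half turn about z gives the same grasp; the last joint's range is limited). The gripper opens to 85 mm and grips with 20 to 120 N. Pads are 22 mm wide; open, the fingers measure 114 mm over their backs; the gripper's body (76 mm by 85 mm) begins 54 mm behind the grasp point. The pads swing forward as they close: fully open they stand 13 mm farther back than shut.
Start: joints at [1.034, 0.521, -0.036, 1.599, 0.021, 1.021, -0.113], TCP at [281.242, -558.138, 231.291] pointing down, gripper open.
Joint ranges: [-2.91, 2.91], [-0.3, 2.13], [-1.5, 1.42], [0.17, 2.43], [-1.26, 4.41], [0.16, 1.93], [-2.52, 2.52]. Speed limits (rad/s): [1.89, 1.89, 2.39, 2.39, 3.01, 3.01, 3.01].

### API

Orientations are given as a 3x3 rotation matrix whose columns are the frame's x, y, z axes.
In Python, from workcell import movep, movel, goto_joints, open_gripper, clamp, wait, inverse_kinematics, read_state, camera, PlanningError, finish_job, grip_point_offset gives the robot as it stands. Calls block until the motion is done:
- movep(position, orientation): joint-space move of the TCP to a pose.
- movel(position, frame=None, max_speed=150, guard=None): straight line of the TCP; frame=None keeps the orientation; max_speed is the mean speed in mm/s. With guard (N) it stops when the force on the tool has changed by that much, and returns True; else False.
- goto_joints(angles): joint-space move.
- open_gripper() and clamp(): open the fingers fully, or close them until they stop; the grip force is fixed at half the most.
- wait(seconds).
- inverse_kinematics(position, orientation): joint angles nearest the present ones, or None.
- read_state(): the state.
- camera(name): name is "scene" or "top" or "wrist"; returns a dict with "image" (480x640x3 uint8, blue, green, red), "range_z" (480x640 float32, mm along the optical axis (not along the pixel's ray), 0 where there is no reading), "fx", "fy", "cx", "cy" (pixels), "cam_to_world" (4x4, takes a point from camera to world coordinates). Camera axes: x right, y up, looking along -z (the intrinsics and any distortion apply to the point x, -y, -z); pixel columns grow to the right and rows downward; lengths in mm; the calibration is good to about 2 mm. A picture is of the moment at which its call begins.
A pose or a line that the arm cannot do raises PlanningError and nothing moves.
- finish_job(): hands the job in; it is judged then, once.
The state is a dict: "time": time; "qpos": joint angles; "qvel": joint speeds; "joint_efforts": joint torques, N m; "eef_pos": TCP position; "tool_rot": TCP orientation; "ft_force": force on the tool from outside, world axes, zero at the start; "torque": the same for the moment, N m; "finger_gap": finger opening in mm; "gripper_force": force on a finger pad.
Only numpy, scipy, OpenCV 4.12 (cv2) and the standard library are available. Lean on these libraries where they do the work, as an engineer would, in place of code of your own. Each camera call takes 0.05 s, during which the arm holds its last target. There are 200 camera calls.

## Working session

There is one attempt and no reset: what is moved stays moved. The work goes in short steps, each a Python script; the robot and the scene stay as the last script left them, time stands still between calls to the robot, and variables do not carry over. Pictures are saved under pics/ and viewed, at most 10 in all, crops included, and the job is handed in when it is done.

```bash
ls; mkdir -p pics; python3 - <<'E'
from workcell import *
import cv2,numpy as np
for n in("top","scene"):
    c=camera(n); cv2.imwrite(f"pics/{n}0.png",c["image"]); np.savez(f"{n}0.npz",**{k:np.array(v) for k,v in c.items()})
    print(n,c["fx"],c["fy"],c["cx"],c["cy"],np.round(c["cam_to_world"],3).tolist(),c.keys())
s=read_state(); print(s["time"],s["tool_rot"],s["finger_gap"],grip_point_offset)
E
```

```text
pics
top 491.8664026214069 491.8664026214069 323.77584052874647 237.50725200598617 [[-0.019, 0.99, -0.143, 449.417], [-1.0, -0.019, 0.002, -230.326], [-0.001, 0.143, 0.99, 1007.85], [0.0, 0.0, 0.0, 1.0]] dict_keys(['image', 'range_z', 'fx', 'fy', 'cx', 'cy', 'cam_to_world'])
scene 437.14786267484686 437.14786267484686 319.6903869971537 240.64323332250615 [[-0.655, 0.507, -0.56, 126.738], [-0.756, -0.437, 0.488, 165.311], [0.003, 0.743, 0.669, 700.872], [0.0, 0.0, 0.0, 1.0]] dict_keys(['image', 'range_z', 'fx', 'fy', 'cx', 'cy', 'cam_to_world'])
0.1 [[ 8.93011146e-01  4.50034264e-01 -5.04208743e-04]
 [ 4.50034542e-01 -8.93010721e-01  8.73114464e-04]
 [-5.73323880e-05 -1.00661230e-03 -9.99999492e-01]] 85.30521758111452 -18.700000000000003
```

View pics/top0.png

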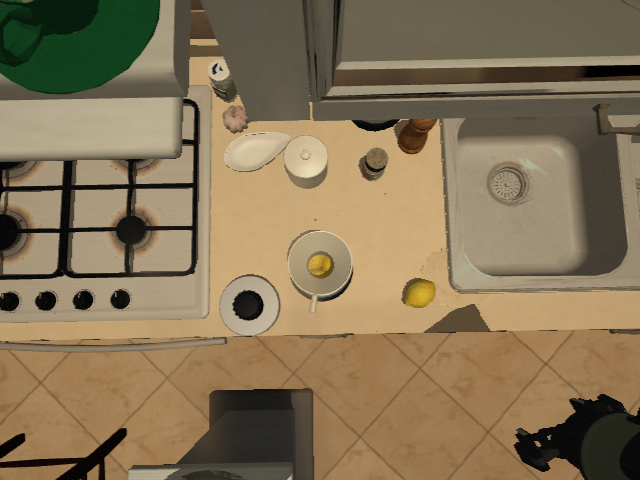

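View pics/scene0.png

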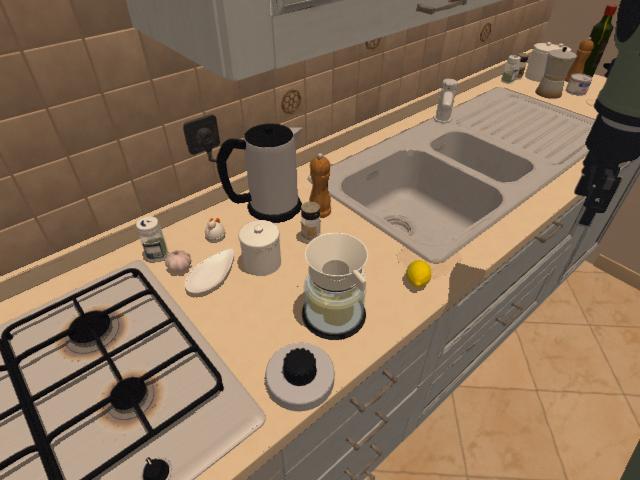

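The top view shows the funnel on the jar at (320,264) with its tab at (313,305). The lid is at (249,305), the lemon at (420,293), the salt canister at (306,157) and the spice jar at (375,162). The scene view agrees. Next I'll measure from the depth clouds.

```bash
cat > h.py <<'E'
import numpy as np,cv2
def cloud(c):
    z=np.asarray(c["range_z"],float);v,u=np.mgrid[:480,:640]
    P=np.stack([(u-c["cx"])/c["fx"]*z,-(v-c["cy"])/c["fy"]*z,-z,np.ones_like(z)],-1)
    return (P@np.asarray(c["cam_to_world"]).T)[...,:3],z>0
def ray(c,u,v,h):
    T=np.asarray(c["cam_to_world"]);d=T[:3,:3]@[(u-c["cx"])/c["fx"],-(v-c["cy"])/c["fy"],-1];o=T[:3,3]
    return o+d*(h-o[2])/d[2]
def circ(p):
    A=np.c_[2*p[:,:2],np.ones(len(p))];s=np.linalg.lstsq(A,(p[:,:2]**2).sum(1),rcond=None)[0]
    return s[0],s[1],np.sqrt(s[2]+s[0]**2+s[1]**2)
E
python3 - <<'E'
from h import *
np.set_printoptions(precision=1,suppress=True)
R={"top":dict(funnel=(280,225,360,320),lid=(212,268,286,340),lemon=(398,272,444,314),salt=(278,128,335,192),spice=(358,142,394,184)),
"scene":dict(funnel=(298,225,372,340),lid=(260,338,338,412),lemon=(402,255,436,290),salt=(236,218,284,276),spice=(298,200,324,244))}
for n in R:
    c=np.load(n+"0.npz");P,ok=cloud(c)
    print(n,"worktop z",np.median(P[330:335,350:400,2]) if n=="top" else "")
    for k,(a,b,d,e) in R[n].items():
        p=P[b:e,a:d][ok[b:e,a:d]]
        zz=p[:,2];q=p[zz>8]
        print(k,len(q),"zmax",np.percentile(q[:,2],[50,95,99.5]),"xy min/max",np.percentile(q[:,:2],[1,99],axis=0).ravel())
        if k=="funnel":
            r=q[(q[:,2]>150)];print(" hist",np.histogram(q[:,2],np.arange(0,200,10))[0])
            m=np.median(r[:,:2],axis=0);t=r[(r[:,2]>158)]
            cc=circ(t);
            for _ in range(6):
                d_=abs(np.hypot(*(t[:,:2]-cc[:2]).T)-cc[2]);cc=circ(t[d_<max(3,np.median(d_)*1.5)])
            print(" rim",cc); o=r[np.hypot(*(r[:,:2]-cc[:2]).T)>60]; print(" tab",o.mean(0),len(o),o.min(0),o.max(0))
        if k=="lid":
            g=q[q[:,2]>50];f=q[(q[:,2]>18)&(q[:,2]<32)];print(" grip",g.mean(0),g.min(0),g.max(0)," top",f.min(0),f.max(0))
    for k,(a,b,d,e) in R[n].items():
        if k in("funnel","lid"):
            cv2.imwrite(f"pics/{n}_{k}.png",cv2.resize(c["image"][b-5:e+5,a-5:d+5],None,fx=5,fy=5,interpolation=cv2.INTER_CUBIC))
E
python3 - <<'E'
import cv2,numpy as np
a=cv2.imread("pics/top_lid.png");b=cv2.imread("pics/scene_lid.png")
h=max(a.shape[0],b.shape[0]);pad=lambda i:cv2.copyMakeBorder(i,0,h-i.shape[0],0,0,0)
m=np.hstack([pad(a),pad(b)]);cv2.imwrite("pics/m.png",m);print(m.shape)
E
```

```text
top worktop z -1.5728921601003094
funnel 3504 zmax [149.8 170.4 178. ] xy min/max [ 454.1 -275.7  579.7 -171.5]
 hist [  2   2   3   0  38 340  95   4 122  34  27  28  94 421 549 669 879 197
   0]
 rim (np.float64(527.3651180336167), np.float64(-223.4135946996459), np.float64(51.26819365412134))
 tab [ 456.4 -210.9  176.1] 89 [ 444.1 -216.6  161.5] [ 469.1 -204.5  179.8]
lid 2888 zmax [27.2 60.5 62.6] xy min/max [ 403.2 -137.   514.4  -25.1]
 grip [458.8 -81.1  58.8] [ 432.5 -107.2   50.4] [486.  -52.7  64.8]  top [ 400.8 -140.    18. ] [517.  -21.1  31.9]
lemon 687 zmax [42.7 50.9 52.6] xy min/max [ 449.  -446.6  501.6 -390.2]
salt 2036 zmax [ 92.5  98.2 108.8] xy min/max [ 699.2 -239.1  811.3 -141.3]
spice 643 zmax [93.6 97.6 99.3] xy min/max [ 711.9 -355.5  752.9 -313.5]
scene worktop z 
funnel 5791 zmax [117.  169.1 177.2] xy min/max [ 449.6 -328.4  728.8 -164.4]
 hist [  6 186 245 252 258 242 207 205 338 419 275 378 600 385 388 513 677 217
   0]
 rim (np.float64(527.0168864617035), np.float64(-220.8612707864678), np.float64(52.08325539956371))
 tab [ 454.3 -206.2  169.6] 167 [ 443.5 -214.   153.7] [ 468.6 -202.6  179.6]
lid 3624 zmax [27.9 61.  62.5] xy min/max [ 400.6 -132.9  513.2  -20.3]
 grip [456.3 -76.3  59.2] [ 431.3 -106.9   50. ] [486.2 -51.2  64.1]  top [ 399.1 -138.2   18. ] [518.9 -18.7  32. ]
lemon 542 zmax [40.4 51.1 52.4] xy min/max [ 449.8 -437.2  498.7 -387.8]
salt 1952 zmax [ 79.2  97.4 108.5] xy min/max [ 699.1 -305.4  849.6 -154.7]
spice 914 zmax [ 66.9 167.1 170.8] xy min/max [ 575.4 -409.2  849.2 -209.8]
(420, 860, 3)
```

View pics/m.png

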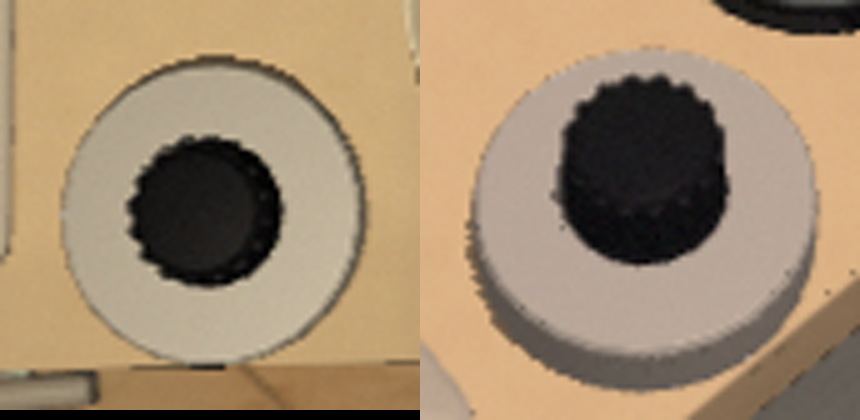

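The lid has no orientation mark, so I'll find the thread gaps by feel while turning clockwise. The funnel axis is at about (527,-222), and the tab is 72 mm out at about 170°, close to the given 70 mm. The lid is at about (459,-79). I'll grasp the tab next and check reach for the later poses in the same script.

```bash
cat >> h.py <<'E'
def down(yaw):  # tool y axis at angle yaw, z down
    c,s=np.cos(yaw),np.sin(yaw); y=np.array([c,s,0]);z=np.array([0,0,-1.]);return np.c_[np.cross(y,z),y,z]
def st(S,*k):
    s=S();print("t%.1f"%s["time"],"p",np.round(s["eef_pos"],1),"F",np.round(s["ft_force"],1),"M",np.round(s["torque"],2),"gap%.1f"%s["finger_gap"],"gf%.1f"%s["gripper_force"],"q7 %.2f"%s["qpos"][6]);return s
E
python3 - <<'E'
from h import *
from workcell import *
c=np.load("top0.npz");P,ok=cloud(c);hsv=cv2.cvtColor(c["image"],cv2.COLOR_BGR2HSV)
m=np.zeros((480,640),bool);m[270:318,396:446]=True
m&=(hsv[...,0]>18)&(hsv[...,0]<35)&(hsv[...,1]>170)
v,u=np.nonzero(m);W=np.array([ray(c,a,b,25.5)[:2] for a,b in zip(u,v)])
r=cv2.minAreaRect(W.astype(np.float32));ev,E=np.linalg.eigh(np.cov(W.T));ax=E[:,1]
print("lemon",len(u),W.mean(0),r,4*np.sqrt(ev),"axis deg",np.degrees(np.arctan2(ax[1],ax[0])))
ax_=np.array([527.2,-222.]);d=np.array([456,-209.])-ax_;a=np.arctan2(d[1],d[0]);tab=ax_+71*d/np.hypot(*d);print("tab",tab,np.degrees(a))
for yaw in(a+np.pi/2,a-np.pi/2):
  for p in([*tab,148],[*tab,245],[615-69,-365+15,70]):print(np.degrees(yaw),p,inverse_kinematics(p,down(yaw)))
for dg in range(-180,180,30):
  q=inverse_kinematics([527,-222,140],down(np.radians(dg)));print(dg,None if q is None else np.round(q,2))
E
```

```text
lemon 667 [ 475.76801776 -420.04468147] ((475.663818359375, -420.43426513671875), (55.678348541259766, 55.547027587890625), 80.38201904296875) [50.67832291 66.04625297] axis deg 124.9995719936796
tab [ 457.35467293 -209.24734197] 169.65267026206962
259.6526702620696 [np.float64(457.35467293282466), np.float64(-209.2473419680719), 148] [ 0.30081719  0.44696708  0.01354701  1.99675655 -0.00911157  0.69792523
 -1.43137663]
259.6526702620696 [np.float64(457.35467293282466), np.float64(-209.2473419680719), 245] [ 0.32479772  0.31154576 -0.01704929  1.89994241  0.00651842  0.93015706
 -1.44671843]
259.6526702620696 [546, -350, 70] [ 0.43419471  0.75304262  0.068664    1.6509381  -0.06964071  0.73999729
 -1.2155963 ]
79.65267026206962 [np.float64(457.35467293282466), np.float64(-209.2473419680719), 148] [ 0.80643184  0.51575614 -0.65666294  1.97105844  0.4343975   0.79718581
  1.29248889]
79.65267026206962 [np.float64(457.35467293282466), np.float64(-209.2473419680719), 245] [ 0.86177241  0.38125592 -0.7073278   1.87370475  0.29295697  0.99222739
  1.41773212]
79.65267026206962 [546, -350, 70] [ 0.85415741  0.81669234 -0.59211741  1.62560039  0.55888171  0.87448191
  1.43132937]
-180 [-0.03  0.6   0.46  1.84 -0.37  0.78 -2.51]
-150 [ 0.12  0.57  0.24  1.83 -0.19  0.76 -2.15]
-120 [ 0.22  0.56  0.11  1.83 -0.09  0.76 -1.72]
-90 [ 0.3   0.55 -0.01  1.83  0.01  0.77 -1.28]
-60 [ 0.38  0.55 -0.12  1.82  0.09  0.77 -0.83]
-30 [ 0.46  0.56 -0.23  1.82  0.17  0.79 -0.38]
0 [ 0.54  0.57 -0.35  1.81  0.26  0.8   0.07]
30 [ 0.62  0.58 -0.46  1.81  0.34  0.83  0.52]
60 [ 0.7   0.61 -0.57  1.8   0.42  0.86  0.97]
90 [ 0.77  0.63 -0.68  1.8   0.5   0.89  1.43]
120 [ 1.08  0.91 -1.28  1.78  0.94  1.21  1.61]
150 [-0.38  0.9   1.13  1.86 -0.95  1.05 -2.51]
```

```bash
python3 - <<'E'
from h import *
from workcell import *
R=down(np.radians(259.65));tab=[457.4,-209.2]
movep([*tab,245],R);movel([*tab,148])
c=camera("wrist");cv2.imwrite("pics/w1.png",c["image"])
clamp();st(read_state)
movel([*tab,250]);s=st(read_state)
d=camera("scene");cv2.imwrite("pics/s1.png",d["image"])
E
```

```text
t3.1 p [ 457.4 -209.2  148. ] F [0.3 0.8 1. ] M [ 0.06 -0.04  0.09] gap9.1 gf59.8 q7 -1.45
t3.9 p [ 457.  -209.   249.2] F [-0.5 -0.3 -1.9] M [ 0.02  0.03 -0.01] gap8.9 gf59.5 q7 -1.45
```

```bash
cd pics; python3 -c "
import cv2,numpy as np
cv2.imwrite('m1.png',np.hstack([cv2.resize(cv2.imread(f),(400,300)) for f in('w1.png','s1.png')]))"
```

```text
(no output)
```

View pics/m1.png

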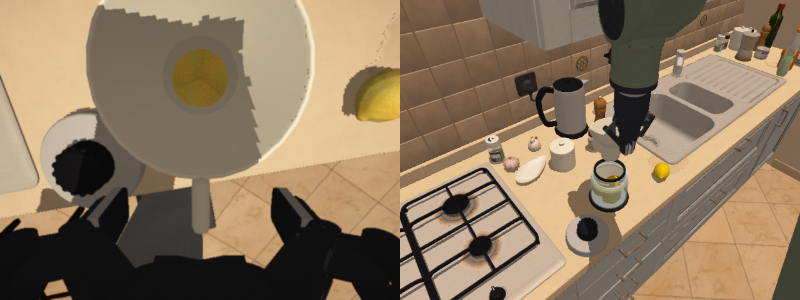

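The left half shows the tab at (200,205) between the pads before closing. The right half shows the funnel lifted clear of the jar. I'll place it to the right behind the lemon, then look at the mouth.

```bash
python3 - <<'E'
from h import *
from workcell import *
R=down(np.radians(259.65));p=[545,-352]
movep([*p,240],R);movel([*p,80],max_speed=200)
print(movel([*p,60],max_speed=30,guard=4));s=st(read_state)
open_gripper();movel([*p,200],max_speed=250)
R2=down(np.radians(-90))
movep([480,-222,290],R2);wait(0.2)
for n in("wrist","top"):
    c=camera(n);cv2.imwrite(f"pics/{n}2.png",c["image"]);np.savez(f"{n}2.npz",**{k:np.array(v) for k,v in c.items()})
st(read_state)
a=[cv2.resize(cv2.imread(f'pics/{f}2.png'),(400,300)) for f in('wrist','top')]
cv2.imwrite('pics/m2.png',np.hstack(a))
E
```

```text
True
t6.1 p [ 544.4 -352.    65.3] F [-2.9  1.6  8.9] M [ 0.2   0.45 -0.01] gap9.1 gf61.1 q7 -1.25
t8.6 p [ 479.9 -222.4  289.3] F [-0.7 -0.   0.1] M [-0.04 -0.03  0.01] gap85.4 gf0.0 q7 -1.26
```

View pics/m2.png

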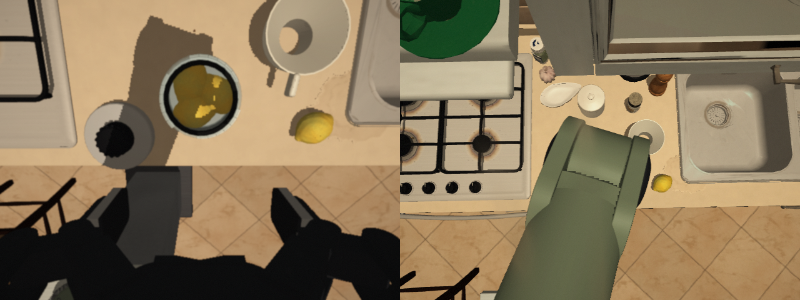

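The wrist view shows the funnel standing at (305,40), the seal ring at (201,95), the lid grip at (115,138) and the lemon at (315,127), all at half scale. I'll fit the seal, lid and lemon from this view.

```bash
python3 - <<'E'
from h import *
c=np.load("wrist2.npz");im=c["image"];g=im.max(2);s=640/400
def pts(mask,h):
    v,u=np.nonzero(mask);return np.array([ray(c,a,b,h)[:2] for a,b in zip(u,v)])
def win(u,v,r):
    V,U=np.mgrid[:480,:640];return np.hypot(U-u*s,V-v*s)<r
P,ok=cloud(c)
print("z at seal", [np.round(P[int(95*s),int(x*s)],1).tolist() for x in(167,169,233,235)])
m=win(201,95,70)&(g<45);p=pts(m,126);r=np.hypot(*(p-np.median(p,0)).T)
q=p
cs=p.mean(0)
for _ in range(8):
    r=np.hypot(*(q-cs).T);k=(r>36)&(r<53);cs=np.array(circ(q[k])[:2])
r=np.hypot(*(q-cs).T);print("seal",cs,circ(q[(r>36)&(r<53)])[2],np.percentile(r,[1,10,50,90,99]))
# min enclosing circles
print(cv2.minEnclosingCircle(q[(r>36)&(r<51)].astype(np.float32)))
m=win(115,138,52)&(g<45);q=pts(m,60);print("grip enc@60",cv2.minEnclosingCircle(q.astype(np.float32)))
# lid flat top disc via depth
w=win(115,135,75)&ok;f=P[w];f=f[(f[:,2]>20)&(f[:,2]<35)];print("lid top z",np.median(f[:,2]),cv2.minEnclosingCircle(f[:,:2].astype(np.float32)))
f=P[w];f=f[f[:,2]>54];print("grip",np.median(f[:,2]),cv2.minEnclosingCircle(f[:,:2].astype(np.float32)))
f=P[win(201,95,75)&ok];f=f[(f[:,2]>118)&(f[:,2]<130)];print("jar rim",len(f),np.median(f[:,2]),cv2.minEnclosingCircle(f[:,:2].astype(np.float32)))
hsv=cv2.cvtColor(im,cv2.COLOR_BGR2HSV)
m=win(315,127,45)&(hsv[...,0]>18)&(hsv[...,0]<35)&(hsv[...,1]>150);p=pts(m,25.5)
ev,E=np.linalg.eigh(np.cov(p.T));a=E[:,1];print("lemon",p.mean(0),4*np.sqrt(ev),np.degrees(np.arctan2(a[1],a[0])))
hull=cv2.convexHull(p.astype(np.float32))[:,0];o=hull[:,0]
e=cv2.fitEllipse(hull);print(e)
x,y,w_,h_=np.array([201-45,95-45,90,90])*s
cv2.imwrite("pics/j.png",cv2.resize(im[int(y):int(y+h_),int(x):int(x+w_)],(576,576),interpolation=cv2.INTER_CUBIC))
E
```

```text
z at seal [[535.5, -182.9, 124.1], [531.3, -170.7, 9.0], [535.1, -266.0, 119.4], [535.3, -268.4, 125.1]]
seal [ 530.81980183 -225.03220142] 43.192635064225165 [40.04737189 40.85943102 43.18938106 45.39946391 46.05452149]
((530.5283203125, -225.0055389404297), 46.112403869628906)
grip enc@60 ((463.93792724609375, -88.46793365478516), 31.53315544128418)
lid top z 26.23444915536004 ((460.190185546875, -81.323486328125), 60.03733444213867)
grip 59.02059046963615 ((460.2269287109375, -81.2996597290039), 27.82424545288086)
jar rim 3038 124.87540178893875 ((531.3582153320312, -225.16807556152344), 48.37815856933594)
lemon [ 476.62952859 -421.08359291] [53.7282503 67.1004042] 110.25591663308704
((475.91455078125, -420.487060546875), (53.97932815551758, 68.2333755493164), 22.352317810058594)
```

View pics/j.png

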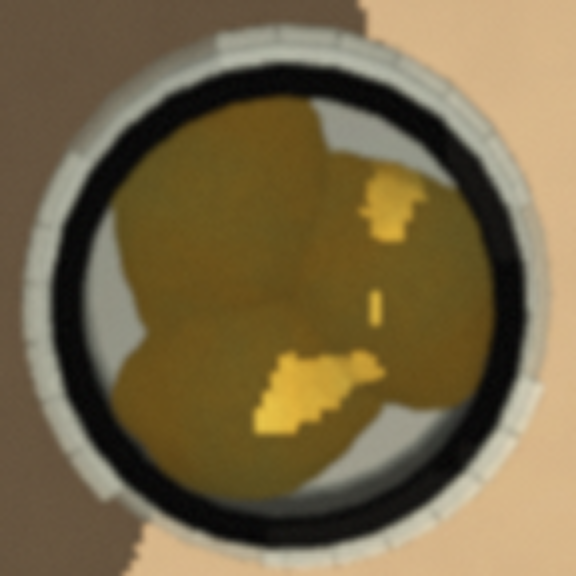

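The crop shows the seal ring centred near (288,305), with the three thread ramps around the neck and three lemons inside. The wrist camera puts the seal at about (531,-225) and the lid at (460,-81). The sizes match (43 mm mean seal radius, 60 mm lid radius). Next is the lemon.

```bash
python3 - <<'E'
from h import *
from workcell import *
R=down(np.radians(-154));L=[475.5,-419.8]
movep([*L,130],R);print(movel([*L,3],max_speed=150,guard=8))
clamp();st(read_state);movel([*L,190],max_speed=250)
J=[530,-223.2]
movep([*J,190],R);movel([*J,129],max_speed=120);wait(.3);s=st(read_state)
open_gripper();wait(.2);movel([*J,200],max_speed=250)
R2=down(np.radians(-90))
movep([480,-222,290],R2);wait(.2)
c=camera("wrist");np.savez("wrist3.npz",**{k:np.array(v) for k,v in c.items()})
im=c["image"];cv2.imwrite("pics/j3.png",cv2.resize(im[60:250,120:560],(800,345)))
P,ok=cloud(c)
hsv=cv2.cvtColor(im,cv2.COLOR_BGR2HSV);V,U=np.mgrid[:480,:640]
m=(np.hypot(U-321,V-152)<50)&(hsv[...,0]>18)&(hsv[...,0]<35)&(hsv[...,1]>150)&ok
print("lemon z max",np.percentile(P[m][:,2],[50,90,99,100]));st(read_state)
E
```

```text
False
t11.0 p [ 476.  -420.     4.2] F [-3.3  3.4 14.3] M [0.77 0.4  0.11] gap50.3 gf59.6 q7 -1.89
t13.7 p [ 530.2 -223.3  129.5] F [ 0.5  0.8 -1. ] M [-0.04  0.01 -0.04] gap50.1 gf62.2 q7 -2.25
lemon z max [ 90.60454069 108.3360265  111.34831116 124.32859327]
t16.0 p [ 480.1 -221.8  289.5] F [ 0.5  0.2 -0.3] M [-0.02  0.    0.02] gap85.5 gf0.0 q7 -1.26
```

View pics/j3.png

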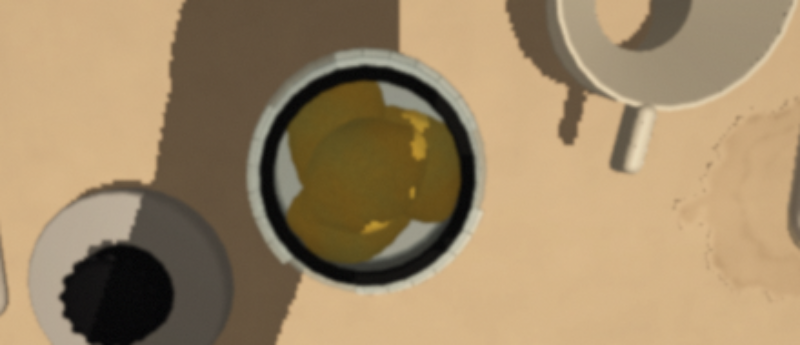

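The lemon is in the jar, with its top at about 111 mm, below the seal. Next I'll centre the lid by squeezing it at two yaws, then re-measure it from the same view pose to cancel the wrist camera bias.

```bash
cat >> h.py <<'E'
def lidseal(c):
    P,ok=cloud(c);im=c["image"];g=im.max(2);s=1.6;V,U=np.mgrid[:480,:640]
    f=P[(np.hypot(U-184,V-216)<85)&ok];t=f[(f[:,2]>20)&(f[:,2]<35)];h=f[f[:,2]>54]
    E=lambda q:np.round(cv2.minEnclosingCircle(q[:,:2].astype(np.float32))[0],2)
    v,u=np.nonzero((np.hypot(U-321,V-152)<70)&(g<45));q=np.array([ray(c,a,b,126)[:2] for a,b in zip(u,v)]);cs=np.median(q,0)
    for _ in range(8):
        r=np.hypot(*(q-cs).T);k=(r>36)&(r<53);cs=np.array(circ(q[k])[:2])
    return E(t),E(h),cs
E
python3 - <<'E'
from h import *
from workcell import *
c0=np.load("wrist3.npz");print(lidseal(c0))
L=[459.5,-80.3]
R0=down(0.);R9=down(np.radians(-90))
movep([*L,90],R9);print(movel([*L,31],max_speed=120,guard=8));clamp();st(read_state);open_gripper()
movel([*L,66],max_speed=200);movep([*L,66],R0);movel([*L,31],max_speed=120,guard=8);clamp();s=st(read_state);open_gripper()
movel([*L,90],max_speed=200)
movep([480,-222,290],R9);wait(.2)
c=camera("wrist");np.savez("wrist4.npz",**{k:np.array(v) for k,v in c.items()});print(lidseal(c));st(read_state)
for y in(60,75,90,100,110):
    for p in([*L,31],[530,-223,140]):
        q=inverse_kinematics(p,down(np.radians(y)));print(y,None if q is None else np.round(q,2))
E
```

```text
(array([460.01, -81.36]), array([ 479.36, -116.28]), array([ 530.81367462, -225.00070691]))
False
t18.0 p [460.  -81.2  31.9] F [-2.1 -5.1 12. ] M [-1.26  0.29 -0.06] gap54.6 gf60.6 q7 -1.63
t20.7 p [459.3 -80.4  31.7] F [-6.2  1.5 14.6] M [0.23 1.23 0.01] gap54.5 gf60.2 q7 -0.52
(array([459.62, -82.82]), array([ 478.13, -116.64]), array([ 530.81012912, -224.95516602]))
t22.8 p [ 479.9 -221.5  289.1] F [-0.6  0.   0.7] M [-0.01  0.02 -0.05] gap85.4 gf0.0 q7 -1.37
60 [ 0.56  0.71 -0.68  2.12  0.81  0.59  0.33]
60 [ 0.86  0.68 -0.82  1.79  0.61  0.95  0.82]
75 [ 0.6   0.73 -0.74  2.12  0.87  0.63  0.55]
75 [ 0.89  0.7  -0.88  1.79  0.65  0.97  1.05]
90 [ 0.79  0.87 -1.04  2.11  1.07  0.85  0.65]
90 [ 1.    0.79 -1.08  1.78  0.8   1.08  1.2 ]
100 [ 0.92  1.04 -1.28  2.1   1.21  1.08  0.73]
100 [ 1.08  0.92 -1.28  1.78  0.94  1.21  1.27]
110 [ 0.92  1.04 -1.28  2.1   1.21  1.08  0.9 ]
110 [ 1.08  0.92 -1.28  1.78  0.94  1.21  1.44]
```

```bash
python3 - <<'E'
from h import *
from workcell import *
L=[459.4,-81.0];J=[530.5,-223.4];R=down(np.radians(85))
movep([*L,95],R);movel([*L,34],max_speed=150);clamp();st(read_state)
movel([*L,180],max_speed=250);movep([*J,180],R);movel([*J,152],max_speed=100);wait(.2);s=st(read_state)
z=s["eef_pos"][2]
print(movel([*J,137],max_speed=20,guard=5));s=st(read_state);print(s["qpos"])
c=camera("scene");cv2.imwrite("pics/s5.png",c["image"][150:350,220:480].repeat(3,0).repeat(3,1))
E
```

```text
t25.7 p [459.9 -81.7  34.9] F [-1.4 -4.3 13.5] M [-0.82  0.51  0.03] gap54.3 gf60.3 q7 0.72
t27.8 p [ 530.7 -223.4  152.4] F [ 0.4 -0.5 -1.4] M [0.03 0.02 0.02] gap54.7 gf63.4 q7 1.22
True
t28.4 p [ 530.4 -223.4  139.7] F [-1.  0.  8.] M [0.04 0.24 0.03] gap54.3 gf64.4 q7 1.21
[ 0.9042129   0.71492047 -0.90497809  1.78300544  0.66823959  0.9828263
  1.20912196]
```

View pics/s5.png

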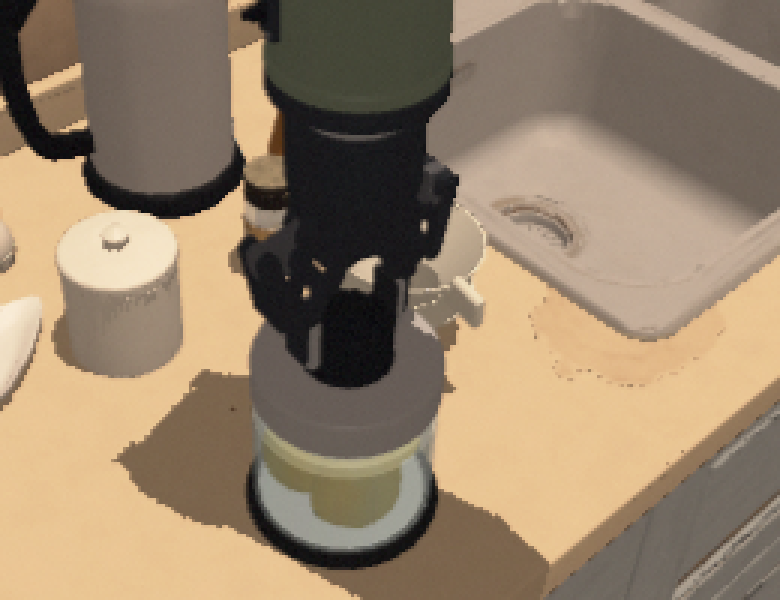

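The lid sits level over the neck at about (345,390) in the crop, with contact at lid z of about 104.8 by dead reckoning. I'll now turn it clockwise in small steps with light down force.

```bash
python3 - <<'E'
from h import *
from workcell import *
J=[530.5,-223.4];yaw=85.;s=read_state();z=139.9;t0=s["time"]
movel([*J,z],max_speed=20)
for i in range(14):
    yaw-=7; movep([*J,z],down(np.radians(yaw)))
    s=read_state();F=s["ft_force"];M=s["torque"]
    print("t%.2f yaw%.0f z%.2f cmd%.2f Fz%.1f Fxy %.1f %.1f M %.2f %.2f Mz%.3f"%(s["time"],yaw,s["eef_pos"][2],z,F[2],F[0],F[1],*M))
    if abs(M[2])>0.25: break
    if F[2]<2: z=max(z-0.5,137.8)
    if F[2]>9: z+=0.3
print(s["finger_gap"],s["qpos"])
E
```

```text
t28.91 yaw78 z139.81 cmd139.90 Fz0.1 Fxy 0.1 -0.1 M 0.02 -0.03 Mz0.000
t29.16 yaw71 z139.32 cmd139.40 Fz-0.9 Fxy 0.3 -0.7 M 0.01 -0.02 Mz-0.029
t29.41 yaw64 z139.03 cmd138.90 Fz1.5 Fxy -0.2 -0.3 M -0.05 0.02 Mz-0.043
t29.66 yaw57 z138.68 cmd138.40 Fz3.4 Fxy 0.0 0.2 M 0.02 -0.06 Mz-0.124
t29.91 yaw50 z138.58 cmd138.40 Fz5.4 Fxy 0.7 -0.5 M -0.09 -0.09 Mz-0.121
t30.16 yaw43 z138.53 cmd138.40 Fz5.3 Fxy -0.6 -0.1 M -0.05 0.00 Mz-0.114
t30.41 yaw36 z138.50 cmd138.40 Fz4.7 Fxy 0.6 -0.2 M -0.06 0.01 Mz-0.167
t30.66 yaw29 z138.49 cmd138.40 Fz5.1 Fxy 0.1 0.6 M -0.04 0.02 Mz-0.178
t30.91 yaw22 z138.48 cmd138.40 Fz5.2 Fxy 0.2 -0.7 M -0.05 0.04 Mz-0.147
t31.16 yaw15 z138.43 cmd138.40 Fz5.6 Fxy -0.1 -0.5 M -0.01 0.04 Mz-0.105
t31.41 yaw8 z138.14 cmd138.40 Fz0.4 Fxy 0.3 -0.5 M -0.04 -0.11 Mz-0.230
t31.66 yaw1 z137.64 cmd137.90 Fz-2.0 Fxy -0.4 -1.0 M -0.12 -0.07 Mz-0.422
54.226958162317864 [ 0.68595146  0.61219603 -0.55622348  1.7957028   0.4148048   0.85312424
 -0.04291111]
```

At yaw of about 13° the lugs began to bear: the lid is drawn down and the torque is rising. I'll finish in fine steps that follow the thread's sink.

```bash
python3 - <<'E'
from h import *
from workcell import *
J=[530.5,-223.4];yaw=1.;z=137.7
wait(.15);st(read_state)
for i in range(5):
    yaw-=3; z-=0.314; movep([*J,z],down(np.radians(yaw)));wait(.15)
    s=read_state();F=s["ft_force"];M=s["torque"]
    print("t%.2f yaw%.0f z%.2f cmd%.2f Fz%.1f M %.2f %.2f Mz%.3f"%(s["time"],yaw,s["eef_pos"][2],z,F[2],*M))
    if M[2]<-0.52: break
E
```

```text
t31.8 p [ 530.2 -223.4  137.6] F [-0.  -0.6 -4.2] M [-0.15 -0.01 -0.01] gap54.2 gf64.4 q7 -0.04
t32.21 yaw-2 z137.36 cmd137.39 Fz-2.3 M -0.01 -0.22 Mz-0.326
t32.61 yaw-5 z137.08 cmd137.07 Fz-3.0 M -0.11 -0.55 Mz-0.425
t33.01 yaw-8 z136.79 cmd136.76 Fz-2.1 M 0.46 -0.82 Mz-0.463
t33.41 yaw-11 z136.50 cmd136.44 Fz-2.2 M -0.60 -1.08 Mz-0.642
```

The torque has reached 0.64 N m, about 0.42 rad past bearing, and the lid has sunk about 2.5 mm, so it is fingertip-tight. I'll release it, back off and check.

```bash
python3 - <<'E'
from h import *
from workcell import *
open_gripper();wait(.2);J=[530.5,-223.4]
movel([*J,230],max_speed=150)
movep([480,-222,290],down(np.radians(-90)));wait(.3)
c=camera("wrist");P,ok=cloud(c);V,U=np.mgrid[:480,:640]
w=ok&(np.hypot(P[...,0]-530.5,P[...,1]+224)<75)
f=P[w];t=f[(f[:,2]>118)&(f[:,2]<140)&(np.hypot(f[:,0]-530.5,f[:,1]+224)>33)];h=f[f[:,2]>150]
t=t[np.hypot(t[:,0]-530.5,t[:,1]+224)<56]
A=np.c_[t[:,:2]-[530.5,-224],np.ones(len(t))];k=np.linalg.lstsq(A,t[:,2],rcond=None)[0]
print("lid top plane",k,"grip top",np.median(h[:,2]),cv2.minEnclosingCircle(h[:,:2].astype(np.float32)))
f=f[(f[:,2]>118)&(f[:,2]<140)];print("lid circle",cv2.minEnclosingCircle(f[:,:2].astype(np.float32)))
c0=np.load("wrist2.npz");P0,ok0=cloud(c0);q=P0[ok0&(np.hypot(P0[...,0]-460.2,P0[...,1]+81.3)<56)&(np.hypot(P0[...,0]-460.2,P0[...,1]+81.3)>33)];print("lid top on table",np.median(q[:,2]))
q=P0[ok0&(np.hypot(P0[...,0]-460.2,P0[...,1]+81.3)<20)];print("grip top on table",np.median(q[:,2]))
cv2.imwrite("pics/f.png",c["image"]);st(read_state)
E
```

```text
lid top plane [ 4.38391841e-04 -4.79073430e-04  1.27475574e+02] grip top 367.4678973712099 ((494.1990966796875, -223.91677856445312), 65.53155517578125)
lid circle ((530.5015258789062, -225.02235412597656), 59.96075439453125)
lid top on table 26.286962487082263
grip top on table 59.454211611056934
t36.3 p [ 480.  -222.   289.8] F [ 0.2 -0.1 -0.8] M [ 0.   -0.03 -0.  ] gap85.6 gf0.0 q7 -1.34
```

View pics/f.png

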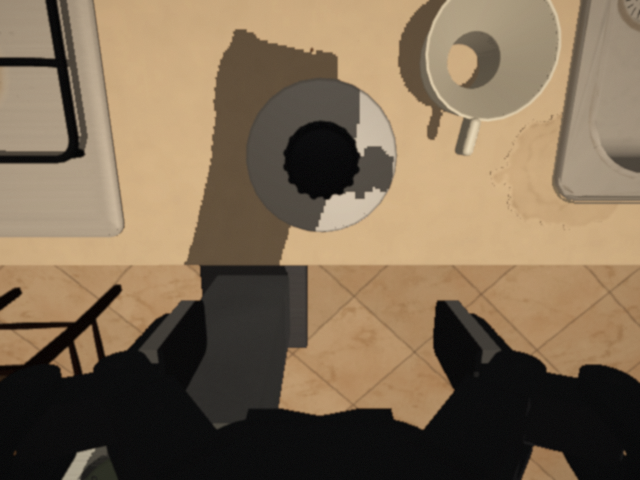

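The lid at (321,155) is level (under 0.001 rad) and centred. It sits at 127.5 − 26.3 ≈ 101.2 mm, mid-range. The funnel stands at (490,55), and nothing is being touched.

```bash
python3 -c "
from workcell import *
print(finish_job())"
```

```text
the job is handed in; nothing more can be done
None
```

The job is handed in: the funnel stands on its spout clear of the jar, the lemon is in the jar, and the lid is level and screwed down to about 0.64 N m, near the top of the fingertip-tight range, with its origin about 101.2 mm above the jar's; no verdict was returned.

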